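# Fit the second guide rod of a bench-top vice and hold it home

### The job

The small wooden vice on the bench lacks its second guide rod. Pick the long tee-headed guide rod out of the tray, leaving the short one in the tray, thread it from the front through the empty bronze bush of the front jaw and then through the one of the rear jaw, until the rod's head is fully home against the front bush and its tip stands out behind the rear jaw. Finish still gripping the rod there, at rest, so that I can tighten its set screw: do not let go.

Things in the scene. Friction and masses are not known exactly. Their poses are not given: they have to be found in the camera images.
- guide_rod: long guide rod to be fitted, 0.17 kg: bright steel shaft, 14 mm diameter, 185 mm long with a 4 mm bevelled tip; flat dark tee head 36 mm long, 40 mm wide, 14 mm thick. Lies flat in the tray, tip pointing to the robot's right. Origin: below the shoulder (where shaft meets head), on the underside, 7 mm under the rod's axis. x: along the shaft to the tip, y: across the head, z: up as it lies
- guide_rod_head (a point): grip point in the guide rod's head: on the rod's axis, 20 mm behind the shoulder
- guide_rod_shoulder (a point): front face of the guide rod's head, on the axis, where the shaft begins
- guide_rod_tip (a point): tip of the guide rod, on the axis, 185 mm from the shoulder
- short_rod: a rod of the same make for another vice, the same head but the shaft only 105 mm long; it lies in the same tray, either rod in either lane, and stays in the tray. Origin and axes as on the guide rod
- tray: open plywood tray, fixed, 310 x 276 mm, 45 mm high, walls and floor 8 mm thick; also holds a spanner and a pencil between the two rods and a small offcut behind their heads. Origin: centre of its underside; x along its long side, as the rods point
- vice: bench-top vice with beech jaws, fixed: base board 250 mm (along x) by 240 mm, 24 mm thick; rear jaw 36 mm thick, 240 mm wide, top at 120 mm, its front face at x = +75 mm. Origin: centre of the base's underside. x runs from front to rear, along the bores, y across the jaws, z up
- front_jaw: front jaw, fixed parallel to the rear jaw, opening 60 to 95 mm: 36 mm thick, 240 mm wide, top at 120 mm, 5 mm set screws on it. Carries the other guide rod (y = +85 mm) and the vice screw (y = 0, 35 mm proud in front; its tommy bar within 35 mm either side, below z = 125 mm). Origin: in its front face, mid-width, at bench level; axes as the vice
- front_bush (a point): centre of the mouth of the front jaw's empty bush (y = -85 mm, z = 85 mm), in the front face of its bronze flange (42 mm diameter, 3 mm proud of the jaw). Mouth 26 mm wide, narrowing over 9 mm to a 16.5 mm bore; bush 39 mm long in all, rigid, bore level along the vice's x. The rod's shoulder comes to rest here. Axes as the vice
- rear_bush (a point): the same for the rear jaw's empty bush, in line with the front one: centre of its mouth, 3 mm in front of the rear jaw's front face. Axes as the vice
- rear_exit (a point): where the empty bore leaves the rear jaw at the back, 39 mm behind rear_bush. With the head home the rod's tip is 15 to 50 mm beyond this point. Axes as the vice

How it is judged:
On the way, in this order (a step that is already met when the one before it is completed fails the run):
1. the long guide rod is gripped and lifted clear of the tray (contact force between the fingers and guide_rod above 1 N and height (world z) of each of guide_rod_tip, guide_rod_shoulder above 0.055 m), for 0.1 s.
2. its tip has come through the front bush, from the front, into the gap between the jaws (x of guide_rod_tip in the frame of front_bush above 0.04 m and x of guide_rod_shoulder in the frame of front_bush below -0.05 m and y of guide_rod_tip in the frame of front_bush between -0.012 and 0.012 m and z of guide_rod_tip in the frame of front_bush between -0.012 and 0.012 m), for 0.04 s.
3. its tip has entered the rear bush (x of guide_rod_tip in the frame of rear_bush above 0.015 m and y of guide_rod_tip in the frame of rear_bush between -0.004 and 0.004 m and z of guide_rod_tip in the frame of rear_bush between -0.004 and 0.004 m), for 0.04 s.
At the end, for the whole second after the job is handed in: the guide rod spans both bushes, its shoulder within 5 mm of the front bush's face and its tip at least 8 mm out behind the rear jaw, in line with the bores, still gripped by the fingers (over 15 N) and at rest; the short rod is still in the tray (x of guide_rod_shoulder in the frame of front_bush above -0.005 m and distance between guide_rod_shoulder and front_bush below 0.007 m and x of guide_rod_tip in the frame of rear_exit above 0.008 m and angle between the x axis of guide_rod and the x axis of vice, either way round below 0.06 rad and contact force between the fingers and guide_rod above 15 N and contact force between guide_rod and tray below 0.1 N and linear speed of guide_rod below 0.02 m/s and height (world z) of short_rod below 0.05 m); the arm keeps its last pose, push and grip.
It fails at once if the short rod is taken out of the tray (height (world z) of short_rod above 0.06 m).
It also fails if it takes over 40 s, if anything falls off the work surface, if the arm or the gripper's body presses on something with over 40 N, if the wrist force passes 120 N, or if a joint passes its speed limit or range.

### The arm

A 6-joint arm with a two-finger parallel gripper is mounted at the origin on a cart in front of the work surface, level with it; the furniture and walls round the work are solid. World frame = base frame: x ahead of the robot, y to its left, z up, the work surface at z = 0. Lengths are in m, angles in rad, forces in N, time in s.
With the tool pointing down it reaches from about 0.3 to 0.85 m from the base axis. Payload 4.2 kg.
Tool frame: the origin (TCP) lies midway between the tips of the shut fingers; the grasp point (between the pads) lies 19 mm behind it; z points along the fingers, y is the line along which they close (so a half turn about z gives the same grasp; the last joint's range is limited). The gripper opens to 91 mm and grips with 3 to 60 N. Pads are 32 mm wide; open, the fingers measure 118 mm over their backs; the gripper's body (76 mm by 178 mm) begins 60 mm behind the grasp point.
Start: joints at [-1.343, 0.32, 1.565, -0, 1.257, -0.02], TCP at [0.141, -0.557, 0.214] pointing down, gripper open.
Joint ranges: [-3.11, 3.11], [-0.84, 2.01], [0.21, 2.61], [-1.34, 4.49], [0.05, 2.63], [-2.56, 2.56]. Speed limits (rad/s): [2.57, 2.57, 3.14, 3.14, 3.14, 3.14].

### API

Orientations are given as [roll, pitch, yaw] about the fixed x, y, z axes, in that order (R = Rz(yaw) Ry(pitch) Rx(roll)).
In Python, from rig import arm gives the robot as it stands.
- The arm moves only by the tool play_rows, never from a script. Its argument "plan" is a list of rows, each a list of 2 entries, a list of its own where there are three numbers: the shift along the tool's x, y, z in fractions of the full range, 1 being 75 cm, then the turn about the tool's z in shares of 180 degrees (1.0 is 180 degrees). In form: [[[x, y, z], spin], ...]. A call has 1 to 20 rows; each row is the pose to reach, as a shift and turn from the pose commanded when the call began, along the tool's axes at that moment; what a row does not reach only later rows make up. A row lasts 1/12 s, in which the tool goes at most 41.7 mm and 7.16 degrees, less where a joint would pass 70% of its speed; a pose out of reach is approached as far as the arm can. A call with a gripper value outside its range is refused whole. "fingers" is the finger opening in cm, from 0 to 9.12, set as the call begins (left out, the last holds). The fingers move at their own pace and stop on an object; "force" is the grip in N (left out, the last holds). Time passes only in rows, so rows that repeat a pose let the fingers close. It gives the time, the measured TCP pose, the force, the opening and the grip force at its end, in the units of the state.
- arm.state(): the state, without advancing time (a new reading comes with each control period).
- arm.capture(name): name is "scene" or "top" or "wrist"; returns a dict with "img" (400x640x3 uint8, red, green, blue), "mtx" (3x3 intrinsics, pixels), "origin" and "orientation" of the camera in the world. Camera axes: x right, y down, z forward; pixel columns grow to the right and rows downward; lengths in m; the calibration is good to about 2 mm. A picture is of the moment at which its call begins. There is no depth.
- arm.job_done(): hands the job in; it is judged then, once.
The state is a dict: "clock": time; "q": joint angles; "qd": joint speeds; "effort": joint torques, N m; "tool_pos": TCP position; "tool_rot": TCP orientation; "contact_force": force on the tool from outside, world axes, zero at the start; "moment": the same for the moment, N m; "gripper_width": finger opening in m; "grasp_force": force on a finger pad.
Only numpy, scipy, OpenCV 4.12 (cv2) and the standard library are available. Lean on these libraries where they do the work, as an engineer would, in place of code of your own. Each camera call takes 0.05 s, during which the arm holds its last target. There are 200 camera calls.

## Working session

There is one attempt and no reset: what is moved stays moved. The work goes in short steps, Python scripts to look and compute and a tool call to move; the robot and the scene stay as the last step left them, time stands still between calls to the robot, and variables do not carry over. Pictures are saved under pics/ and viewed, at most 10 in all, crops included, and the job is handed in when it is done.

Besides the shell and the picture viewer there is one more tool, called after "Call:" in YAML: its name, and indented under it one key for each argument. play_rows: Moves the arm, as the interface text tells. Its arguments: {"type":"object","properties":{"plan":{"type":"array","items":{"type":"array"}},"fingers":{"type":"number"},"force":{"type":"number"}},"required":["plan"]}

```bash
ls; mkdir -p pics
python3 - <<'E'
from rig import arm
import cv2,numpy as np
np.set_printoptions(precision=4,suppress=True)
for n in ["scene","top"]:
    c=arm.capture(n); cv2.imwrite(f"pics/{n}0.png",c["img"][:,:,::-1])
    np.savez(f"{n}0.npz",**c)
    print(n,c["mtx"],c["origin"],c["orientation"])
print(arm.state())
E
```

```text
pics
scene [[499.7952   0.     320.9463]
 [  0.     499.7952 209.1018]
 [  0.       0.       1.    ]] [-0.2484  0.5632  0.8736] [-2.2818 -0.0209 -2.1587]
top [[427.8541   0.     312.1137]
 [  0.     427.8541 195.9591]
 [  0.       0.       1.    ]] [0.4449 0.0156 1.1759] [-3.0654  0.0157 -1.5485]
{'clock': 0.1, 'q': array([-1.343 ,  0.3202,  1.5655,  0.    ,  1.2574, -0.02  ]), 'qd': array([ 0.0013, -0.0023, -0.0043,  0.0002,  0.0001, -0.0001]), 'effort': array([ -0.0001, -41.3333, -23.251 ,   0.0729,   0.0422,  -0.0001]), 'tool_pos': array([ 0.141 , -0.557 ,  0.2132]), 'tool_rot': array([-3.14  , -0.    ,  0.2478]), 'contact_force': array([ 0.4712,  0.2678, -1.1393]), 'moment': array([ 0.0179, -0.0537, -0.0125]), 'grasp_force': 0.0, 'gripper_width': 0.09142034238622619}
```

View pics/scene0.png

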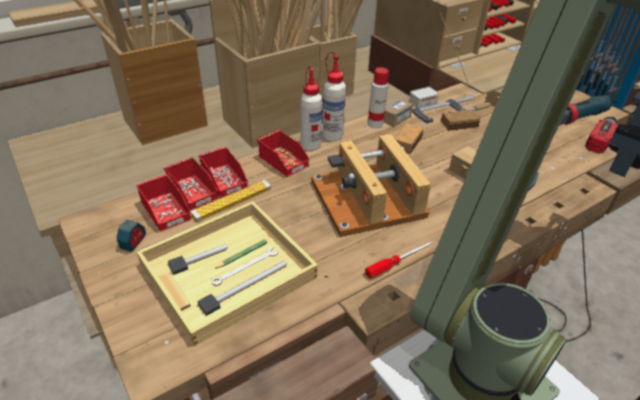

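View pics/top0.png

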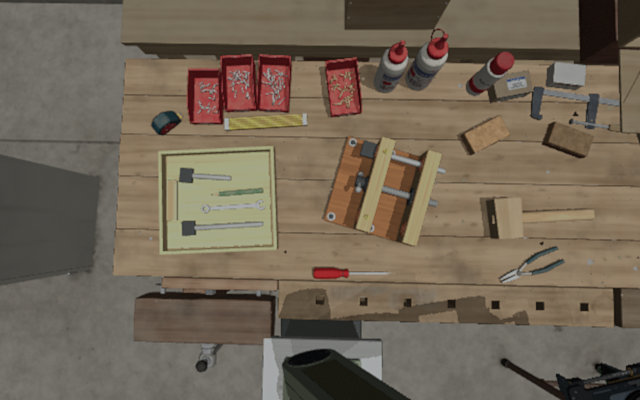

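The top view shows the long rod in the near lane, with its head at about (188,228) and its tip at about (262,224). The short rod is in the far lane, with its head at about (186,175). The vice is at about (385,190) and its empty bores are at the near (lower) end of the jaws. Next I'll take enlarged crops to measure from.

Run:
```python
import cv2,numpy as np
t=cv2.imread("pics/top0.png"); s=cv2.imread("pics/scene0.png")
def up(a,k): return cv2.resize(a,None,fx=k,fy=k,interpolation=cv2.INTER_CUBIC)
cv2.imwrite("pics/top_c.png",up(t[132:252,320:450],5)) 
cv2.imwrite("pics/scene_c.png",up(s[135:235,305:435],6)[:, :])
cv2.imwrite("pics/tray_c.png",up(t[195:255,165:285],6))
```

```text
(no output)
```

View pics/top_c.png

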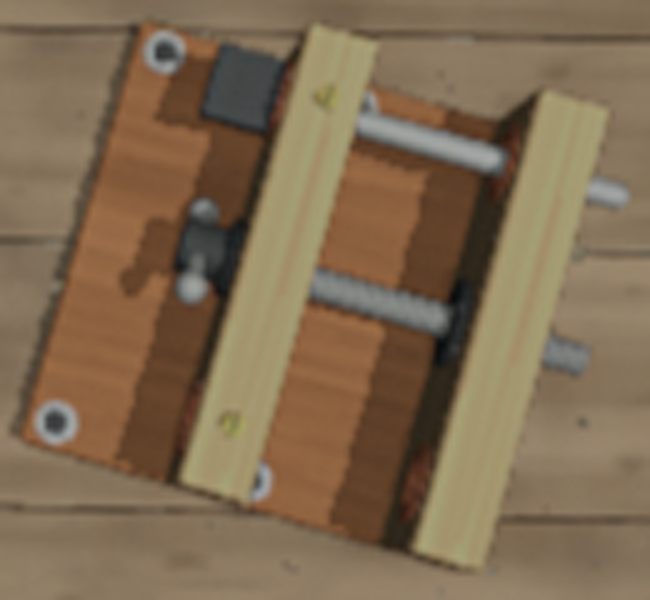

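View pics/tray_c.png

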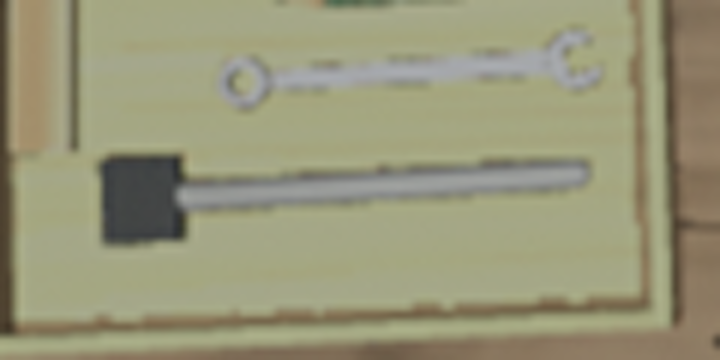

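View pics/scene_c.png

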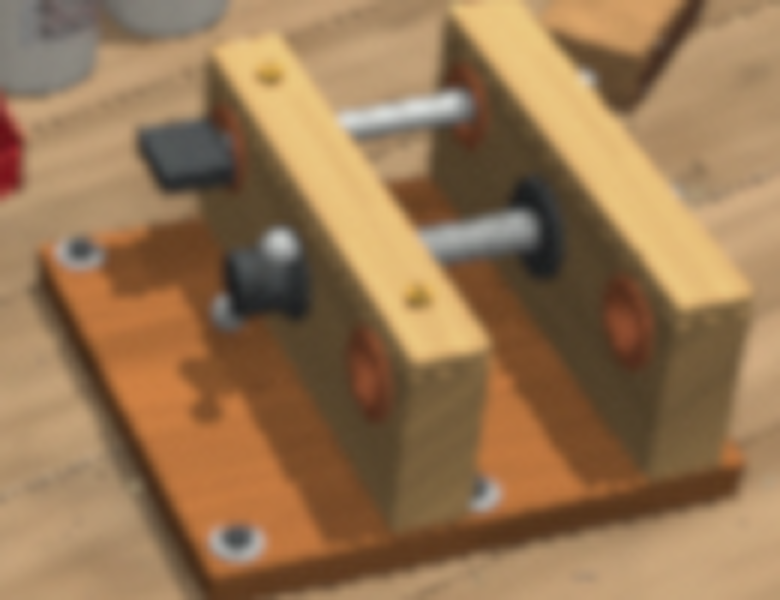

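The crops are clear. In the top crop the front jaw's top corners are at (313,22), (380,45), (182,485) and (248,500). In the scene crop the bush flanges are at (370,372) and (628,322). The rod's head and shaft also show clearly in the tray crop. I'll fit the poses from these points.

```bash
cat > h.py <<'E'
import numpy as np
from scipy.optimize import least_squares
from scipy.spatial.transform import Rotation as R
np.set_printoptions(precision=4,suppress=True)
def cam(f):
    c=dict(np.load(f)) if isinstance(f,str) else f
    return c["mtx"],np.array(c["origin"]),R.from_euler("xyz",c["orientation"]).as_matrix()
def proj(c,P):
    K,o,M=c; q=(np.atleast_2d(P)-o)@M@K.T; return q[:,:2]/q[:,2:]
def onplane(c,uv,z):
    K,o,M=c; uv=np.atleast_2d(uv); d=np.c_[uv,np.ones(len(uv))]@np.linalg.inv(K).T@M.T
    return o+d*((z-o[2])/d[:,2])[:,None]
def full(p,k,off): return (np.array(p,float)+.5)/k-.5+np.array(off)
E
python3 - <<'E'
from h import *
T=cam("top0.npz");S=cam("scene0.npz")
tp=full([(313,22),(380,45),(182,485),(248,500),(542,90),(608,112),(413,548),(482,570)],5,(320,132))
sp=full([(208,48),(282,35),(410,363),(488,345),(450,5),(680,305),(750,292),(370,372),(628,322)],6,(305,135))
def pts(p):
    x,y,a,op=p; xf=75-op*1000-36
    V=lambda L:np.c_[np.array(L)[:,0]*np.cos(a)-np.array(L)[:,1]*np.sin(a),np.array(L)[:,0]*np.sin(a)+np.array(L)[:,1]*np.cos(a),np.array(L)[:,2]]/1000+[x,y,0]
    f=[(xf,120,120),(xf+36,120,120),(xf,-120,120),(xf+36,-120,120)]; r=[(75,120,120),(111,120,120),(75,-120,120),(111,-120,120)]
    b=[(xf-3,-85,85),(72,-85,85),(114-3,-85,85)]
    return V(f+r),V(f+r[:1]+r[2:]+b[:2]),V(b)
for w in [(1,1),(1,0),(0,1)]:
    res=lambda p:np.r_[w[0]*(proj(T,pts(p)[0])-tp).ravel(),w[1]*(proj(S,pts(p)[1])-sp).ravel()]
    s=least_squares(res,[.47,-.17,-1.8,.08],loss="soft_l1"); print(w,s.x,"bushes",pts(s.x)[2][:2].round(4).tolist(),"rms",np.sqrt(np.mean(res(s.x)**2)))
    if w==(1,1): print(res(s.x).round(1).reshape(-1,2).tolist())
off=(165,195)
hd=onplane(T,full([(103,158),(182,155),(186,238),(103,243)],6,off),.022)
print("head",hd,"c",hd.mean(0),"len",np.linalg.norm(hd[1]-hd[0]),np.linalg.norm(hd[2]-hd[1]))
ax=onplane(T,full([(182,196),(588,173)],6,off),.015); d=ax[1]-ax[0]
print("axis",ax,np.linalg.norm(d),"yaw",np.degrees(np.arctan2(d[1],d[0])))
im=proj(S,np.vstack([hd,ax])); print(im.round(1).tolist())
E
```

```text
(1, 1) [ 0.5523 -0.1465 -1.8394  0.0828] bushes [[0.4828, -0.0788, 0.085], [0.4513, -0.1934, 0.085]] rms 0.7096620150291442
[[-0.6, -0.4], [-0.1, -0.9], [-1.3, -0.6], [-0.4, 0.6], [-0.3, -0.6], [0.5, -0.9], [-0.8, 0.8], [-0.4, 0.6], [0.4, -1.0], [0.4, -0.8], [0.8, -0.7], [1.6, -0.4], [-0.1, -0.4], [0.4, 0.2], [1.8, -0.2], [-0.3, 0.5], [-0.2, 0.3]]
(1, 0) [ 0.5519 -0.1471 -1.836   0.0819] bushes [[0.4819, -0.0806, 0.085], [0.451, -0.1943, 0.085]] rms 0.39131819118987987
(0, 1) [ 0.5522 -0.1454 -1.8418  0.0836] bushes [[0.483, -0.0768, 0.085], [0.451, -0.192, 0.085]] rms 0.4382418921882283
head [[0.4573 0.3869 0.022 ]
 [0.4595 0.3511 0.022 ]
 [0.4223 0.3477 0.022 ]
 [0.4192 0.3851 0.022 ]] c [0.4395 0.3677 0.022 ] len 0.03578525220357922 0.03736302509219611
axis [[0.441  0.3524 0.015 ]
 [0.4555 0.1685 0.015 ]] 0.18448338383774457 yaw -85.50042324714792
[[198.5, 299.7], [213.5, 292.0], [222.3, 302.8], [206.6, 311.4], [217.0, 300.0], [286.8, 262.2]]
```

```bash
cat >> h.py <<'E'
def rel(p0,y0,p1,y1):
    "shift in cm in tool axes (tool straight down) and spin in deg"
    c,s=np.cos(np.radians(y0)),np.sin(np.radians(y0)); d=(np.array(p1)-p0)*100
    return np.array([d[0]*c+d[1]*s, d[0]*s-d[1]*c, -d[2]]).round(2), round(y0-y1,2)
E
python3 -c "
from h import *
A=[.45,-.25,.24];B=[.4392,.3695,.13]
print(rel([.141,-.557,.214],14.2,A,94.5),rel(A,94.5,B,94.5))"
```

```text
(array([ 37.49, -22.18,  -2.6 ]), -80.3) (array([61.84,  3.78, 11.  ]), 0.0)
```

The rows are not in the units I measure in: shifts go in shares of 75 cm and turns go in shares of 180 degrees. I convert before sending: 37.5 cm is 0.5, -22.2 cm is -0.296, -80.3 degrees is -0.4461.

Call:
play_rows:
  plan:
    - [[0.5, -0.296, -0.0347], -0.4461]
    - [[0.5, -0.296, -0.0347], -0.4461]
    - [[0.5, -0.296, -0.0347], -0.4461]
    - [[0.5, -0.296, -0.0347], -0.4461]
    - [[0.5, -0.296, -0.0347], -0.4461]
    - [[0.5, -0.296, -0.0347], -0.4461]
    - [[0.5, -0.296, -0.0347], -0.4461]
    - [[0.5, -0.296, -0.0347], -0.4461]
    - [[0.5, -0.296, -0.0347], -0.4461]
    - [[0.5, -0.296, -0.0347], -0.4461]
    - [[0.5, -0.296, -0.0347], -0.4461]
    - [[0.5, -0.296, -0.0347], -0.4461]
    - [[0.5, -0.296, -0.0347], -0.4461]
    - [[0.5, -0.296, -0.0347], -0.4461]
    - [[0.5, -0.296, -0.0347], -0.4461]
  fingers: 6.4
  force: 20

```text
clock: 1.35
tool_pos: [0.4496, -0.2506, 0.2397]
tool_rot: [-3.141, -0.0, 1.648]
contact_force: [0.2, 0.3, -0.1]
gripper_width: 0.0642
grasp_force: 0.0
```

Converted, 61.8 cm is 0.824, 11 cm is 0.1467.

Call:
play_rows:
  plan:
    - [[0.824, 0.0507, 0.1467], 0]
    - [[0.824, 0.0507, 0.1467], 0]
    - [[0.824, 0.0507, 0.1467], 0]
    - [[0.824, 0.0507, 0.1467], 0]
    - [[0.824, 0.0507, 0.1467], 0]
    - [[0.824, 0.0507, 0.1467], 0]
    - [[0.824, 0.0507, 0.1467], 0]
    - [[0.824, 0.0507, 0.1467], 0]
    - [[0.824, 0.0507, 0.1467], 0]
    - [[0.824, 0.0507, 0.1467], 0]
    - [[0.824, 0.0507, 0.1467], 0]
    - [[0.824, 0.0507, 0.1467], 0]
    - [[0.824, 0.0507, 0.1467], 0]
    - [[0.824, 0.0507, 0.1467], 0]
    - [[0.824, 0.0507, 0.1467], 0]
    - [[0.824, 0.0507, 0.1467], 0]
    - [[0.824, 0.0507, 0.1467], 0]
    - [[0.824, 0.0507, 0.1467], 0]

```text
clock: 2.85
tool_pos: [0.4396, 0.3676, 0.1296]
tool_rot: [-3.141, 0.001, 1.649]
contact_force: [0.3, -0.5, 0.0]
gripper_width: 0.0641
grasp_force: 0.0
```

Run:
```python
from rig import arm
from h import *
import cv2
c=arm.capture("wrist"); cv2.imwrite("pics/w1.png",c["img"][:,:,::-1]); np.savez("w1.npz",**c)
C=cam(c); print(C[1],arm.state()["tool_pos"])
print(proj(C,[[.4405,.351,.015],[.4555,.1685,.015],[.4573,.3869,.022],[.4223,.3477,.022],[.439,.371,.022]]))
```

```text
[0.4338 0.4446 0.3005] [0.4398 0.3672 0.1299]
[[322.1446 207.4683]
 [322.8799 347.7769]
 [341.5127 177.0694]
 [304.4765 211.2818]
 [322.1747 190.931 ]]
```

View pics/w1.png

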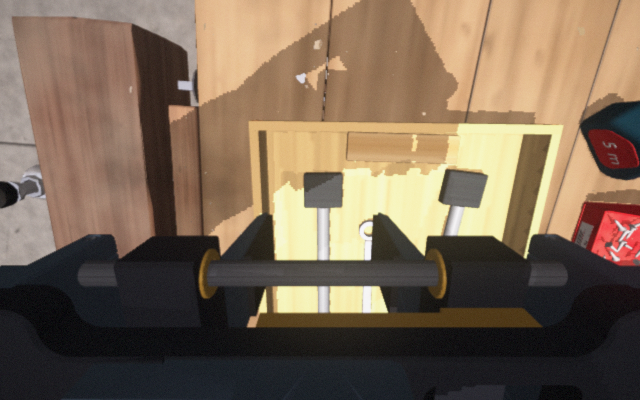

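Converted, 11.9 cm is 0.1587, 11.5 cm is 0.1533.

Call:
play_rows:
  plan:
    - [[0, 0, 0.0533], 0]
    - [[0, 0, 0.1067], 0]
    - [[0, 0, 0.14], 0]
    - [[0, 0, 0.1533], 0]
    - [[0, 0, 0.1587], 0]
    - [[0, 0, 0.1587], 0]
    - [[0, 0, 0.1587], 0]

```text
clock: 3.48
tool_pos: [0.441, 0.3691, 0.0126]
tool_rot: [3.139, -0.002, 1.648]
contact_force: [0.2, -0.2, 0.0]
gripper_width: 0.0644
grasp_force: 0.0
```

Call:
play_rows:
  plan:
    - [[0, 0, 0], 0]
    - [[0, 0, 0], 0]
    - [[0, 0, 0], 0]
    - [[0, 0, 0], 0]
    - [[0, 0, 0], 0]
    - [[0, 0, 0], 0]
    - [[0, 0, 0], 0]
    - [[0, 0, 0], 0]
  fingers: 3.0
  force: 55

```text
clock: 4.15
tool_pos: [0.4399, 0.3691, 0.0116]
tool_rot: [3.141, -0.001, 1.649]
contact_force: [-0.8, -0.3, 5.8]
gripper_width: 0.0395
grasp_force: 55.0
```

Converted, -14 cm is -0.1867, -3.5 cm is -0.0467.

Call:
play_rows:
  plan:
    - [[0, 0, -0.0067], 0]
    - [[0, 0, -0.02], 0]
    - [[0, 0, -0.0467], 0]
    - [[0, 0, -0.0867], 0]
    - [[0, 0, -0.1267], 0]
    - [[0, 0, -0.16], 0]
    - [[0, 0, -0.18], 0]
    - [[0, 0, -0.1867], 0]
    - [[0, 0, -0.1867], 0]
    - [[0, 0, -0.1867], 0]

```text
clock: 4.98
tool_pos: [0.4389, 0.3684, 0.1501]
tool_rot: [-3.14, 0.001, 1.649]
contact_force: [-0.1, -0.5, -1.8]
gripper_width: 0.0394
grasp_force: 55.0
```

Run:
```python
from rig import arm
from h import *
import cv2
for n in ["top","scene"]:
    c=arm.capture(n); cv2.imwrite(f"pics/{n}1.png",c["img"][:,:,::-1]); np.savez(f"{n}1.npz",**c)
s=arm.state(); print(s["tool_pos"],s["tool_rot"],s["contact_force"],s["moment"],s["gripper_width"],s["grasp_force"])
a=cv2.imread("pics/top1.png")[180:280,150:290]; b=cv2.imread("pics/scene1.png")[180:320,170:330]
u=lambda x,k:cv2.resize(x,None,fx=k,fy=k,interpolation=cv2.INTER_CUBIC)
A=u(a,4);B=u(b,3.5)
m=np.zeros((600,800,3),np.uint8)
# separate halves: keep scale 2.8 top
A=u(a,2.8);B=u(b,2.5); m[:A.shape[0],:A.shape[1]]=A; m[:B.shape[0],400:400+B.shape[1]]=B; cv2.imwrite("pics/l1.png",m[:360])
```

```text
[0.4386 0.3681 0.1492] [-3.1387  0.002   1.6493] [ 0.2165 -0.314  -1.9454] [ 0.1229 -0.0753 -0.0252] 0.03946295809598081 54.98994469642639
```

View pics/l1.png

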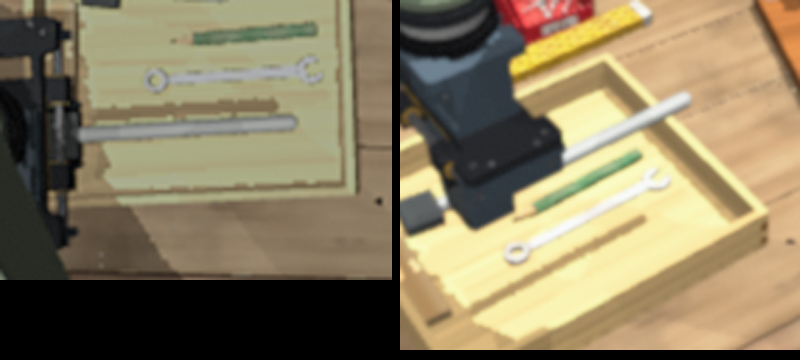

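The rod is held roughly level. Its tip is at (295,123) in the top half of the picture and (288,100) in the scene half. I'll triangulate the tip and check for droop.

Run:
```python
from h import *
import cv2
T=cam("top1.npz");S=cam("scene1.npz")
P=lambda c:np.c_[c[0]@c[2].T, -c[0]@c[2].T@c[1]]
a=full((297,123),2.8,(150,180)); b=full((291,97),2.5,(170,180))
X=cv2.triangulatePoints(P(T),P(S),a,b).ravel(); X=X[:3]/X[3]; print("tip",X,"reproj",proj(T,X)-a,proj(S,X)-b)
# expected tip
d=np.array([np.cos(np.radians(-85.5)),np.sin(np.radians(-85.5)),0])
print("exp",np.array([.4395,.3505,.153])+.185*d)
# axis fit by bright-shaft threshold in both views: line of shaft centre
for n,C,(x0,x1,y0,y1) in [("top",T,(182,252,215,235)),("scene",S,(238,282,215,245))]:
    im=cv2.imread(f"pics/{n}1.png")[y0:y1,x0:x1]; hsv=cv2.cvtColor(im,cv2.COLOR_BGR2HSV)
    m=(hsv[...,1]<45)&(hsv[...,2]>90); ys,xs=np.nonzero(m)
    v=cv2.fitLine(np.c_[xs+x0,ys+y0].astype(np.float32),cv2.DIST_HUBER,0,.01,.01).ravel(); print(n,m.sum(),v, "xmax",xs.max()+x0)
    q=[]
    for dz in (-.02,-.01,0,.01,.02):
        pa=np.array([.4395,.3505,.153]);pt=pa+.185*d+[0,0,dz]
        uv=proj(C,np.vstack([pa,pt])); nrm=np.array([-v[1],v[0]]); q.append(((uv-v[2:])@nrm).round(2).tolist())
    print(q)
```

```text
tip [0.4537 0.1671 0.1529] reproj [[-0.1717 -0.131 ]] [[0.1738 0.0234]]
exp [0.454  0.1661 0.153 ]
top 397 [  0.9983  -0.0587 216.6481 225.4237] xmax 251
[[0.08, 0.42], [0.08, 0.33], [0.08, 0.25], [0.08, 0.16], [0.08, 0.07]]
scene 312 [  0.894   -0.4481 259.5031 230.751 ] xmax 281
[[0.08, 7.17], [0.08, 4.09], [0.08, 0.97], [0.08, -2.19], [0.08, -5.38]]
```

```bash
python3 -c "
from h import *
A=[.4387,.3682,.1495];B=[.5444,.1449,.1495]
print(rel(A,94.5,B,74.6))"
```

```text
(array([-23.09,   8.79,  -0.  ]), 19.9)
```

Converted, -23.1 cm is -0.308, -22.3 cm is -0.2973, 19.9 degrees is 0.1106.

Call:
play_rows:
  plan:
    - [[-0.0133, 0.0053, 0], 0.0056]
    - [[-0.04, 0.0147, 0], 0.0167]
    - [[-0.08, 0.0307, 0], 0.0278]
    - [[-0.12, 0.0453, 0], 0.0444]
    - [[-0.16, 0.0613, 0], 0.0556]
    - [[-0.2, 0.076, 0], 0.0722]
    - [[-0.24, 0.092, 0], 0.0861]
    - [[-0.2733, 0.104, 0], 0.1]
    - [[-0.2973, 0.1133, 0], 0.1072]
    - [[-0.308, 0.1173, 0], 0.1106]
    - [[-0.308, 0.1173, 0.0267], 0.1106]
    - [[-0.308, 0.1173, 0.0533], 0.1106]
    - [[-0.308, 0.1173, 0.08], 0.1106]
    - [[-0.308, 0.1173, 0.0907], 0.1106]
    - [[-0.308, 0.1173, 0.0907], 0.1106]
    - [[-0.308, 0.1173, 0.0907], 0.1106]
    - [[-0.308, 0.1173, 0.0907], 0.1106]

```text
clock: 6.5
tool_pos: [0.5462, 0.1458, 0.0839]
tool_rot: [3.14, -0.001, 1.302]
contact_force: [1.1, -0.7, -2.1]
gripper_width: 0.0394
grasp_force: 55.0
```

Run:
```python
from rig import arm
from h import *
import cv2
for n in ["top","scene"]:
    c=arm.capture(n); cv2.imwrite(f"pics/{n}2.png",c["img"][:,:,::-1]); np.savez(f"{n}2.npz",**c)
s=arm.state(); print(s["tool_pos"],s["tool_rot"],s["contact_force"],s["gripper_width"],s["grasp_force"])
a=cv2.imread("pics/top2.png")[150:260,260:420]; b=cv2.imread("pics/scene2.png")[140:260,270:430]
u=lambda x,k:cv2.resize(x,None,fx=k,fy=k,interpolation=cv2.INTER_CUBIC)
m=np.zeros((600,800,3),np.uint8)
A=u(a,2.5);B=u(b,2.5); m[:A.shape[0],:400]=A; m[:B.shape[0],400:]=B; cv2.imwrite("pics/l2.png",m[:300])
```

```text
[0.5462 0.1458 0.0842] [ 3.1394 -0.0012  1.3022] [-0.1479 -0.0137 -2.5361] 0.03989450250997322 54.989919662475586
```

View pics/l2.png

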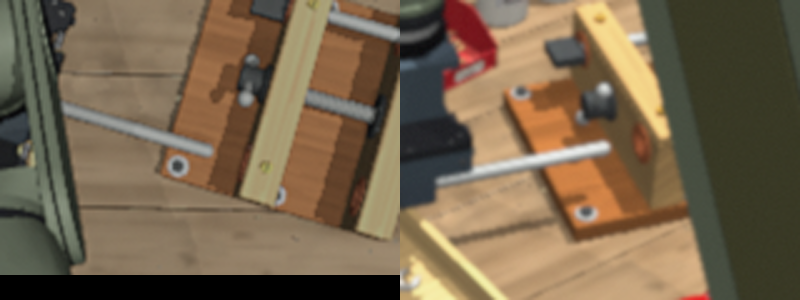

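The tip is at (212,151) in the top half and (208,148) in the scene half. The front flange is at (242,142) in the scene half. I'll refine both from pixel line fits.

Run:
```python
from h import *
import cv2
T=cam("top2.npz");S=cam("scene2.npz")
P=lambda c:np.c_[c[0]@c[2].T, -c[0]@c[2].T@c[1]]
a=full((213,151.5),2.5,(260,150)); b=full((209,147.5),2.5,(270,140))
X=cv2.triangulatePoints(P(T),P(S),a,b).ravel(); X=X[:3]/X[3]; print("tip",X,proj(T,X)-a,proj(S,X)-b)
yaw=np.radians(-105.4);u=np.array([np.cos(yaw),np.sin(yaw),0]);n=np.array([-u[1],u[0],0])
tcp=np.array([.5462,.1458,.0842])
print("tip rel tcp along,lat,z",(X-tcp)@u,(X-tcp)@n,X[2]-.0842)
L={}
for nm,C,(x0,x1,y0,y1) in [("top",T,(288,340,188,214)),("scene",S,(290,350,190,218))]:
    im=cv2.imread(f"pics/{nm}2.png")[y0:y1,x0:x1]; hsv=cv2.cvtColor(im,cv2.COLOR_BGR2HSV)
    m=((hsv[...,1]<45)&(hsv[...,2]>90)).astype(np.uint8)
    k,lab,st,_=cv2.connectedComponentsWithStats(m); j=1+st[1:,4].argmax(); ys,xs=np.nonzero(lab==j)
    v=cv2.fitLine(np.c_[xs+x0,ys+y0].astype(np.float32),cv2.DIST_HUBER,0,.01,.01).ravel(); L[nm]=v; print(nm,st[j],v)
# 3D line: intersect the two back-projected planes
def plane(C,v):
    K,o,M=C; r=[M@np.linalg.inv(K)@np.r_[v[2:]+t*v[:2],1] for t in(-20,20)]; N=np.cross(*r); N/=np.linalg.norm(N); return N,N@o
N1,c1=plane(T,L["top"]);N2,c2=plane(S,L["scene"]); d=np.cross(N1,N2); d/=np.linalg.norm(d); d*=np.sign(-d[1])
p=np.linalg.lstsq(np.array([N1,N2,u]),np.array([c1,c2,u@X]),rcond=None)[0]
print("line at tip",p,"dir",d,"yaw",np.degrees(np.arctan2(d[1],d[0])),"slope",d[2]/np.hypot(d[0],d[1]))
for F in ([.4828,-.0788,.085],[.4819,-.0806,.085],[.483,-.0768,.085]):
    F=np.array(F); print("to bush along,lat,z",(F-p)@u,(F-p)@n,F[2]-p[2])
print("bush px scene",proj(S,[[.4828,-.0788,.085]]),"seen",full((242,142),2.5,(270,140)))
```

```text
tip [ 0.4936 -0.0488  0.0853] [[-0.382 -0.317]] [[0.373 0.021]]
tip rel tcp along,lat,z 0.20158866604891545 0.0009741077312373156 0.001124792078551179
top [  0   3  52  21 301] [  0.9571   0.2898 313.3819 201.2165]
scene [  0   7  60  17 319] [  0.9792  -0.2028 319.6174 204.8766]
line at tip [ 0.4918 -0.0483  0.09  ] dir [-0.2707 -0.9625  0.0169] yaw -105.70714085070173 slope 0.01693265579035945
to bush along,lat,z 0.0317834195907293 -0.0005717897384339855 -0.004957334204531164
to bush along,lat,z 0.033757791824088834 -0.0009614745907684363 -0.004957334204531164
to bush along,lat,z 0.02980211755876372 -0.0009100828925608035 -0.004957334204531164
bush px scene [[365.9022 197.071 ]] seen [366.5 196.5]
```

Converted, -4.7 cm is -0.0627, -1.2 cm is -0.016.

Call:
play_rows:
  plan:
    - [[0, -0.0013, 0.002], 0]
    - [[0, -0.0016, 0.0036], 0]
    - [[-0.0067, -0.0016, 0.0036], 0]
    - [[-0.016, -0.0016, 0.0036], 0]
    - [[-0.0267, -0.0016, 0.0036], 0]
    - [[-0.0373, -0.0016, 0.0036], 0]
    - [[-0.0453, -0.0016, 0.0036], 0]
    - [[-0.0533, -0.0016, 0.0036], 0]
    - [[-0.06, -0.0016, 0.0036], 0]
    - [[-0.0627, -0.0016, 0.0036], 0]
    - [[-0.0627, -0.0016, 0.0036], 0]
    - [[-0.0627, -0.0016, 0.0036], 0]

```text
clock: 7.6
tool_pos: [0.5319, 0.1003, 0.0803]
tool_rot: [3.141, 0.0, 1.302]
contact_force: [-0.7, -0.8, -0.7]
gripper_width: 0.0399
grasp_force: 55.0
```

Converted, -3.6 cm is -0.048, -3.3 cm is -0.044.

Call:
play_rows:
  plan:
    - [[-0.0067, 0, 0], 0]
    - [[-0.0147, 0, 0], 0]
    - [[-0.0227, 0, 0], 0]
    - [[-0.0307, 0, 0], 0]
    - [[-0.0387, 0, 0], 0]
    - [[-0.044, 0, 0], 0]
    - [[-0.048, 0, 0], 0]
    - [[-0.048, 0, 0], 0]
    - [[-0.048, 0, 0], 0]

```text
clock: 8.35
tool_pos: [0.5221, 0.0654, 0.0802]
tool_rot: [3.142, 0.0, 1.302]
contact_force: [1.0, -0.5, -1.7]
gripper_width: 0.0395
grasp_force: 55.0
```

Run:
```python
from rig import arm
from h import *
import cv2
for n in ["top","scene"]:
    c=arm.capture(n); cv2.imwrite(f"pics/{n}3.png",c["img"][:,:,::-1]); np.savez(f"{n}3.npz",**c)
s=arm.state(); print(s["tool_pos"],s["tool_rot"],s["contact_force"],s["moment"],s["gripper_width"])
a=cv2.imread("pics/top3.png")[180:260,300:420]; b=cv2.imread("pics/scene3.png")[140:240,270:430]
u=lambda x,k:cv2.resize(x,None,fx=k,fy=k,interpolation=cv2.INTER_CUBIC)
m=np.zeros((400,800,3),np.uint8)
A=u(a,3.3);B=u(b,2.5); m[:A.shape[0],:A.shape[1]]=A; m[:B.shape[0],400:]=B; cv2.imwrite("pics/l3.png",m[:270])
```

```text
[0.5222 0.0657 0.0802] [3.1415 0.0003 1.3021] [ 0.6804 -1.2304 -1.4231] [-0.1491 -0.108   0.0929] 0.03915476755850259
```

View pics/l3.png

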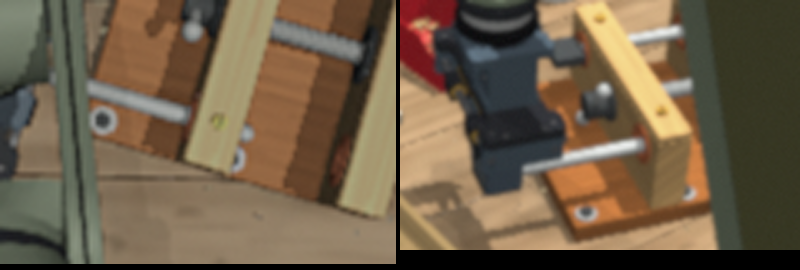

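The rod is through the front bush, with its tip showing behind the front jaw at about (248,132). Forces are near zero, so I'm carrying on.

Converted, -5.8 cm is -0.0773, -5.6 cm is -0.0747.

Call:
play_rows:
  plan:
    - [[-0.008, 0, 0], 0]
    - [[-0.0187, 0, 0], 0]
    - [[-0.0293, 0, 0], 0]
    - [[-0.04, 0, 0], 0]
    - [[-0.0507, 0, 0], 0]
    - [[-0.0613, 0, 0], 0]
    - [[-0.0693, 0, 0], 0]
    - [[-0.0747, 0, 0], 0]
    - [[-0.0773, 0, 0], 0]
    - [[-0.0773, 0, 0], 0]

```text
clock: 9.28
tool_pos: [0.5067, 0.0091, 0.0803]
tool_rot: [3.141, 0.001, 1.302]
contact_force: [1.0, -1.1, -1.2]
gripper_width: 0.0393
grasp_force: 55.0
```

Converted, -2.8 cm is -0.0373, -1.2 cm is -0.016.

Call:
play_rows:
  plan:
    - [[-0.0053, 0, 0], 0]
    - [[-0.0107, 0, 0], 0]
    - [[-0.016, 0, 0], 0]
    - [[-0.0213, 0, 0], 0]
    - [[-0.0267, 0, 0], 0]
    - [[-0.032, 0, 0], 0]
    - [[-0.0373, 0, 0], 0]
    - [[-0.0373, 0, 0], 0]
    - [[-0.0373, 0, 0], 0]

```text
clock: 10.03
tool_pos: [0.4993, -0.018, 0.0803]
tool_rot: [3.141, 0.001, 1.302]
contact_force: [1.6, -1.8, 0.9]
gripper_width: 0.0395
grasp_force: 55.0
```

Converted, -3.6 cm is -0.048, -3.3 cm is -0.044.

Call:
play_rows:
  plan:
    - [[-0.0053, 0, 0], 0]
    - [[-0.012, 0, 0], 0]
    - [[-0.0187, 0, 0], 0]
    - [[-0.0253, 0, 0], 0]
    - [[-0.032, 0, 0], 0]
    - [[-0.0387, 0, 0], 0]
    - [[-0.044, 0, 0], 0]
    - [[-0.048, 0, 0], 0]
    - [[-0.048, 0, 0], 0]
    - [[-0.048, 0, 0], 0]

```text
clock: 10.87
tool_pos: [0.4898, -0.0527, 0.0803]
tool_rot: [3.141, 0.001, 1.302]
contact_force: [1.5, -2.5, 2.2]
gripper_width: 0.0397
grasp_force: 55.0
```

Converted, -0.5 cm is -0.0067, -0.4 cm is -0.0053.

Call:
play_rows:
  plan:
    - [[-0.0013, 0, 0], 0]
    - [[-0.0027, 0, 0], 0]
    - [[-0.004, 0, 0], 0]
    - [[-0.0053, 0, 0], 0]
    - [[-0.0067, 0, 0], 0]
    - [[-0.0067, 0, 0], 0]
    - [[-0.0067, 0, 0], 0]

```text
clock: 11.45
tool_pos: [0.4887, -0.0567, 0.0804]
tool_rot: [3.141, -0.0, 1.302]
contact_force: [3.8, 2.6, 2.0]
gripper_width: 0.0395
grasp_force: 55.0
```

Converted, -0.3 cm is -0.004, -0.2 cm is -0.0027.

Call:
play_rows:
  plan:
    - [[-0.0013, 0, 0], 0]
    - [[-0.0027, 0, 0], 0]
    - [[-0.004, 0, 0], 0]
    - [[-0.004, 0, 0], 0]
    - [[-0.004, 0, 0], 0]

```text
clock: 11.87
tool_pos: [0.4879, -0.0598, 0.0803]
tool_rot: [3.141, 0.0, 1.302]
contact_force: [3.5, 1.6, 2.7]
gripper_width: 0.0393
grasp_force: 55.0
```

Converted, -0.2 cm is -0.0027, -0.1 cm is -0.0013.

Call:
play_rows:
  plan:
    - [[-0.0013, 0, 0], 0]
    - [[-0.0027, 0, 0], 0]
    - [[-0.0027, 0, 0], 0]
    - [[-0.0027, 0, 0], 0]

```text
clock: 12.2
tool_pos: [0.4874, -0.0617, 0.0804]
tool_rot: [3.141, 0.0, 1.302]
contact_force: [4.3, 1.8, 3.7]
gripper_width: 0.0395
grasp_force: 55.0
```

Converted, -0.2 cm is -0.0027, -0.1 cm is -0.0013.

Call:
play_rows:
  plan:
    - [[-0.0013, 0, 0], 0]
    - [[-0.0027, 0, 0], 0]
    - [[-0.0027, 0, 0], 0]
    - [[-0.0027, 0, 0], 0]

```text
clock: 12.53
tool_pos: [0.4869, -0.0635, 0.0804]
tool_rot: [3.141, -0.0, 1.302]
contact_force: [4.4, 1.7, 2.9]
gripper_width: 0.0396
grasp_force: 55.0
```

Converted, -0.15 cm is -0.002, -0.1 cm is -0.0013.

Call:
play_rows:
  plan:
    - [[-0.0013, 0, 0], 0]
    - [[-0.002, 0, 0], 0]
    - [[-0.002, 0, 0], 0]
    - [[-0.002, 0, 0], 0]

```text
clock: 12.87
tool_pos: [0.4869, -0.0636, 0.0804]
tool_rot: [3.141, -0.003, 1.301]
contact_force: [5.6, 7.6, 3.5]
gripper_width: 0.0397
grasp_force: 55.0
```

Converted, -0.1 cm is -0.0013.

Call:
play_rows:
  plan:
    - [[-0.0013, 0, 0], 0]
    - [[-0.0013, 0, 0], 0]
    - [[-0.0013, 0, 0], 0]
    - [[-0.0013, 0, 0], 0]

```text
clock: 13.2
tool_pos: [0.4869, -0.0635, 0.0804]
tool_rot: [3.141, -0.004, 1.301]
contact_force: [6.5, 10.4, 3.4]
gripper_width: 0.0396
grasp_force: 55.0
```

Run:
```python
from rig import arm
from h import *
import cv2
for n in ["top","scene"]:
    c=arm.capture(n); cv2.imwrite(f"pics/{n}4.png",c["img"][:,:,::-1]); np.savez(f"{n}4.npz",**c)
s=arm.state(); print(s["tool_pos"],s["tool_rot"],s["contact_force"],s["moment"],s["qd"],s["grasp_force"])
a=cv2.imread("pics/top4.png")[130:260,300:460]; b=cv2.imread("pics/scene4.png")[120:240,290:450]
u=lambda x,k:cv2.resize(x,None,fx=k,fy=k,interpolation=cv2.INTER_CUBIC)
m=np.zeros((400,800,3),np.uint8)
A=u(a,2.5);B=u(b,2.5); m[:A.shape[0],:A.shape[1]]=A; m[:B.shape[0],400:]=B; cv2.imwrite("pics/l4.png",m)
yaw=np.radians(-105.4);d=np.array([np.cos(yaw),np.sin(yaw),0]); T=cam("top4.npz")
for k in (.18,.185,.19): print(k,(proj(T,np.array([.4828,-.0788,.085])+k*d)-[300,130])*2.5)
```

```text
[ 0.4869 -0.0636  0.0804] [ 3.1408 -0.0044  1.3008] [ 6.7532 11.0502  2.8567] [ 1.7607 -1.266   0.2642] [-0.0005 -0.0013 -0.0014  0.0008 -0.0009  0.0002] 55.00718593597412
0.18 [[311.6633 262.21  ]]
0.185 [[316.4453 263.6354]]
0.19 [[321.2289 265.0613]]
```

View pics/l4.png

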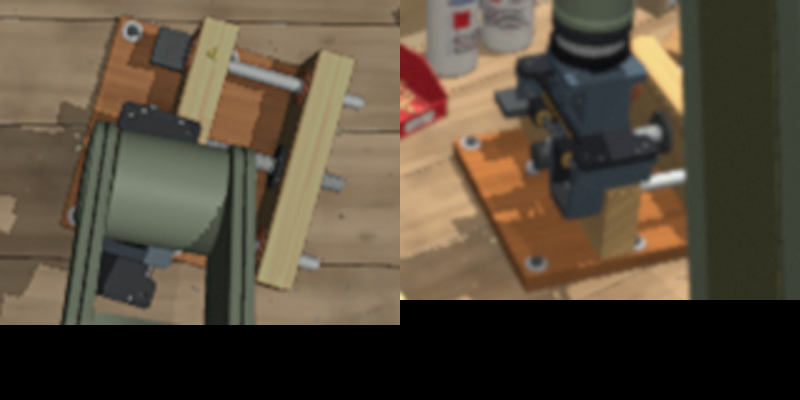

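The tip stands out behind the rear jaw at (319,264). The prediction with the shoulder home is (316,264), and forward motion has stopped against a light contact of about 11 N. The arm is at rest and gripping at 55 N.

```bash
python3 -c "
from rig import arm
print(arm.job_done())"
```

```text
the job is handed in; nothing more can be done
None
```

I handed the job in with the long guide rod threaded through both bushes, its head against the front bush, its tip out behind the rear jaw and the gripper still holding it at 55 N; the short rod was left in the tray, and no verdict came back.

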